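# Slide box through the flap of the sample chute

### The arm

A 6-joint arm with a two-finger parallel gripper is mounted at the origin on the work surface. World frame = base frame: x ahead of the robot, y to its left, z up, the work surface at z = 0. Lengths are in m, angles in rad, forces in N, time in s.
With the tool pointing down it reaches from about 0.35 to 0.725 m from the base axis. Payload 4.3 kg.
Tool frame: the origin (TCP) lies midway between the tips of the shut fingers; the grasp point (between the pads) lies 19 mm behind it; x points along the fingers, z is the direction in which the jaws open and shut, and the axes are right-handed (so a half turn about x gives the same grasp; the last joint's range is limited). The gripper opens to 85 mm and grips with 20 to 120 N. Pads are 22 mm wide; open, the fingers measure 114 mm over their backs; the gripper's body (76 mm by 85 mm) begins 54 mm behind the grasp point. The pads swing forward as they close: fully open they stand 13 mm farther back than shut.
Start: joints at [-1.371, 0.377, 0.081, 1.274, 0, 1.46], TCP at [0.175, -0.548, 0.231] pointing down, gripper open.
Joint ranges: [-2.72, 2.72], [-0.84, 1.66], [-1.02, 1.22], [-1.77, 2.12], [-1.37, 1.28], [-3.14, 3.14]. Speed limits (rad/s): [2.57, 2.57, 3.14, 3.14, 3.14, 3.14].

### API

Orientations are given as a 3x3 rotation matrix whose columns are the frame's x, y, z axes.
In Python, from plant import env gives the robot as it stands.
- The arm moves only by the shell command python3 -m crank 'ROWS' [OPENING] [FORCE]. ROWS is JSON, a list of rows, each an object of numbers: "tx", "ty", "tz": the shift along the tool's x, y, z in cm; "roll": the turn about the tool's x in rad. A call has 1 to 10 rows; each row is the pose to reach, as a shift and turn from the pose commanded when the call began, along the tool's axes at that moment; what a row does not reach only later rows make up. A row lasts 1/12 s, in which the tool goes at most 41.7 mm and 7.16 degrees, less where a joint would pass 70% of its speed; a pose out of reach is approached as far as the arm can. A call with a gripper value outside its range is refused whole. OPENING is the closure, from 0 (fully open) to 1 (shut), set as the call begins (- or left out, the last holds). The fingers move at their own pace and stop on an object; FORCE is the grip in N (left out, the last holds). Time passes only in rows, so rows that repeat a pose let the fingers close. It gives the time, the measured TCP pose, the force and the opening at its end, in the units of the state.
- env.get_state(): the state, without advancing time (a new reading comes with each control period).
- env.capture(name): name is "side" or "top" or "wrist"; returns (picture, depth): 400x640x3 uint8, red, green, blue; 400x640 float32, m along the optical axis (not along the pixel's ray), 0 where there is no reading.
- env.camera_info(name): a dict with "fx", "fy", "cx", "cy" (pixels), "rvec" (rotation vector, rad) and "tvec" (3), from world to camera coordinates, as OpenCV has them. Camera axes: x right, y down, z forward; pixel columns grow to the right and rows downward; lengths in m; the calibration is good to about 2 mm. A picture is of the moment at which its call begins: read the wrist's pose just before it. camera_info takes no time and is no camera call; for the wrist camera it gives the pose at the moment of the call.
- env.close_job(): hands the job in, once; it reports no verdict.
The state is a dict: "t": time; "joint_positions": joint angles; "dq": joint speeds; "joint_torque": joint torques, N m; "position": TCP position; "tool_rot": TCP orientation; "wrist_force": force on the tool from outside, world axes, zero at the start; "ft_torque": the same for the moment, N m; "opening": finger opening in m.
Only numpy, scipy, OpenCV 4.12 (cv2) and the standard library are available. Lean on these libraries where they do the work, as an engineer would, in place of code of your own. Each camera call takes 0.05 s, during which the arm holds its last target. There are 200 camera calls.

### The job

Gently push the orange slide box along the deck and through the blue swing flap of the sample chute, until it goes over the edge inside and slides down the chute, then draw the fingers back out so that the flap hangs shut behind it. Only push the box, with the fingertips or the outside of the fingers: it holds glass slides, so do not pinch, lift or shove it hard, and leave the bottles standing where they are.

Things in the scene. Friction and masses are not known exactly. Their poses are not given: they have to be found in the camera images.
- hatch: White sample chute with an aluminium deck, fixed on the bench. Origin on the bench (z = 0) below the middle of its mouth, in the plane of the shut flap's outer face; x points straight in, y to the left looking in, z up. Behind the mouth: open-topped, 175 mm deep, 142 wide; side walls 90 mm high, 208 for the first 85 mm; rear wall 60. A 10 mm hinge rod crosses over the mouth, 195 to 205 mm above the bench.
- mouth (a point): Middle of the mouth's sill, on the deck, 60 mm above the bench; axes as the chute's. The level slick deck runs from 200 mm in front of the mouth to 42 mm inside it, 130 mm wide between white side rails 10 mm high (above the deck) that lead to the mouth, which is 130 mm wide. Fingers reach in best leaning forward, their tips inwards.
- ramp_top (a point): Middle of the edge where the deck ends, 42 mm inside the mouth. Beyond it a slick ramp falls 25 degrees to a rubber rear stop 167 mm inside the mouth. Once the box's centre is past this edge it tips over and slides down by itself, clear of the flap (its rear is then about level with the mouth).
- flap (a joint): Angle in rad of the blue flap filling the mouth: 0 = hanging shut, growing to 1.4 as its lower edge swings inwards; it cannot swing outwards. Hinged 200 mm above the bench. No spring or latch: it falls shut by its weight (50 g) and rests on whatever lies under it; the box opens it when pushed against it lightly (under 2 N more).
- flap_edge (a point): Middle of the flap's yellow lower edge, 10 mm above the deck when shut. The flap is an upright plate 124 mm wide, 125 mm high and 4 mm thick (0 to 4 mm inside the mouth).
- slidebox_mid (a point): Centre of the slide box: a closed orange box with a paper label on its lid, 84 mm long (its x axis), 66 mm wide (y) and 30 mm high (z), about 0.2 to 0.35 kg. It lies flat and loose on the deck in front of the mouth, its x axis roughly towards the mouth (skewed by up to 0.25 rad). Its centre is 15 mm above its underside. It slides at under 1 N and stops when not pushed.
- tail_left (a point): Rear (robot side) left upright edge of the slide box, half-way up: 42 mm behind and 33 mm left of its centre.
- tail_right (a point): Rear (robot side) right upright edge of the slide box, half-way up: 42 mm behind and 33 mm right of its centre.
- spray: Bystander: loose blue spray bottle with a white head, 76 mm across, 188 mm high. Origin at the centre of its underside.
- reagent: Bystander: loose glass jar with a red cap, 60 mm across, 105 mm high. Origin at the centre of its underside.
- vial: Bystander: loose small amber vial with a red cap, 32 mm across, 65 mm high. Origin at the centre of its underside.
There are look-alikes about, which are no part of the job. Of the things like the part that bears slidebox_mid, leave any that is grey or yellow; of the rest the larger one is meant.

How it is judged:
By the outcome, as a careful person would: the job done as asked, in the order asked, and still so for the second after the job is handed in, with the robot touching nothing.
It also fails if it takes over 38 s, if anything falls off the work surface, if the arm or the gripper's body presses on something with over 40 N, if the wrist force passes 120 N, or if a joint passes its speed limit or range.

## Working session

There is one attempt and no reset: what is moved stays moved. The work goes in short steps, Python scripts to look and compute and a shell command to move; the robot and the scene stay as the last step left them, time stands still between calls to the robot, and variables do not carry over. Pictures are saved under pics/ and viewed, about 8 in all and at most 12, crops included, and the job is handed in when it is done.

```bash
mkdir -p pics; ls
cat > h.py <<'E'
import numpy as np, cv2
from plant import env
def cam(n):
    i=env.camera_info(n); R=cv2.Rodrigues(np.array(i['rvec'],float))[0]; return i,R,np.array(i['tvec'],float).ravel()
def ray(n,u,v,z,c=None):
    i,R,t=c or cam(n); d=R.T@np.array([(u-i['cx'])/i['fx'],(v-i['cy'])/i['fy'],1]); o=-R.T@t
    return o+d*(z-o[2])/d[2]
def pts(depth,c):
    i,R,t=c; v,u=np.indices(depth.shape); P=np.stack([(u-i['cx'])/i['fx']*depth,(v-i['cy'])/i['fy']*depth,depth],-1)
    return (P-t)@R
def st():
    s=env.get_state(); print({k:np.round(s[k],3).tolist() for k in('t','position','tool_rot','wrist_force','opening','joint_positions')})
E
python3 - <<'E'
from h import *
for n in('top','side'):
    c=cam(n);p,d=env.capture(n); cv2.imwrite(f'pics/{n}0.png',p[...,::-1]); np.savez(f'{n}0.npz',p=p,d=d)
    print(n,-c[1].T@c[2],c[1].T[:,2])
st()
E
```

```text
pics
top [0.46267951 0.05636712 1.40425722] [ 0.09361836  0.01795204 -0.9954463 ]
side [0.08107837 0.7202873  0.6380204 ] [ 0.51224873 -0.68391558 -0.5194812 ]
{'t': 0.1, 'position': [0.175, -0.547, 0.23], 'tool_rot': [[-0.0, 0.952, 0.305], [0.002, 0.305, -0.952], [-1.0, 0.0, -0.002]], 'wrist_force': [-0.228, 0.071, -0.237], 'opening': 0.085, 'joint_positions': [-1.371, 0.378, 0.08, 1.274, -0.0, 1.461]}
```

View pics/top0.png

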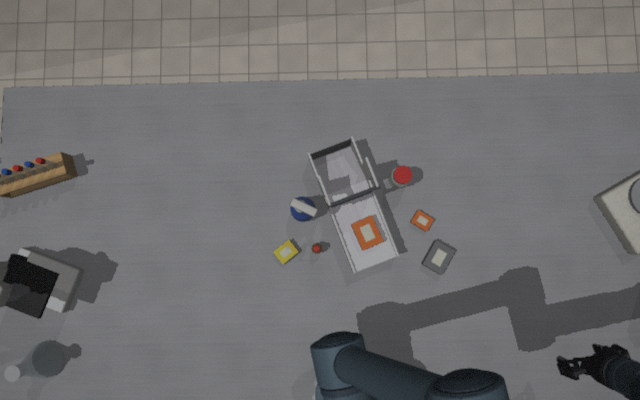

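View pics/side0.png

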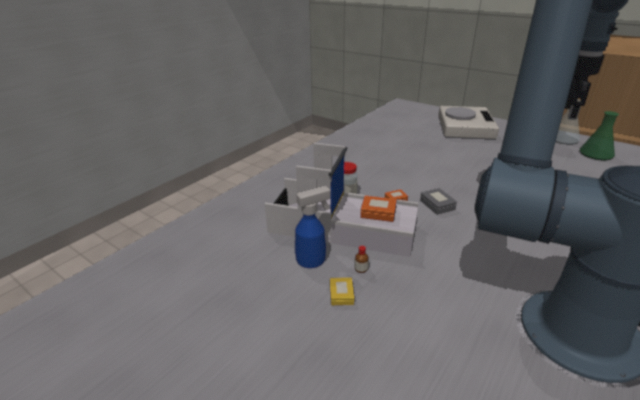

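Candidates in the top view: large orange box on the deck at (368,232), small orange box on the bench at (423,220), yellow at (287,252), grey at (439,257). The large orange one, lying on the deck, fits the description. The flap and mouth are at about row 200, with the spray bottle to the left at (303,208), the vial at (317,248) and the red-capped jar at (402,175). The side view agrees. Next I measure and check with a crop.

```bash
cat >> h.py <<'E'
def box(p,c,z=0.09,roi=None):
    hsv=cv2.cvtColor(p,cv2.COLOR_RGB2HSV); m=cv2.inRange(hsv,(5,140,90),(17,255,255))
    cs=cv2.findContours(m,cv2.RETR_EXTERNAL,cv2.CHAIN_APPROX_NONE)[0]
    out=[]
    for k in sorted(cs,key=cv2.contourArea)[::-1][:2]:
        w=np.array([ray(None,u,v,z,c)[:2] for u,v in k[:,0]]); r=cv2.minAreaRect((w*1000).astype(np.float32)); out.append((r,k[:,0].mean(0)))
    return out
E
python3 - <<'E'
from h import *
f=np.load('top0.npz');p,d=f['p'],f['d'];c=cam('top')
for b in box(p,c): print(b)
P=pts(d,c); z=P[...,2]
win=np.zeros(z.shape,bool); win[130:280,295:410]=1
m=win&(z>.052)&(z<.067)&(P[...,0]<.62)
print('deck n',m.sum(), np.median(z[m]))
k=cv2.morphologyEx(m.astype(np.uint8),cv2.MORPH_OPEN,np.ones((5,5)))
cs=max(cv2.findContours(k,0,2)[0],key=cv2.contourArea); 
print('deck rect',cv2.minAreaRect((P[...,:2][k>0]*1000).astype(np.float32)))
m2=win&(z>.19)&(z<.215)
print('high', m2.sum()); 
if m2.sum()>5: print(cv2.minAreaRect((P[...,:2][m2]*1000).astype(np.float32)))
# white-structure pixels: rail etc.
for uv,zz in(((303,208),.188),((317,248),.065),((402,175),.105)): print(uv,ray(None,*uv,zz,c).round(3))
print(c[0])
cv2.imwrite('pics/crop.png',cv2.resize(p[130:285,280:460,::-1],None,fx=4.3,fy=3.8*4.3/3.8*.9,interpolation=2)[:600,:800])
E
```

```text
(((484.0848388671875, -54.35076904296875), (80.59020233154297, 64.0212631225586), 22.69171905517578), array([367.        , 232.45454545]))
(((516.4163818359375, -213.32424926757812), (51.83723068237305, 41.38813400268555), 57.37490463256836), array([422.        , 220.15384615]))
deck n 2672 0.06123934027115764
deck rect ((514.236328125, -35.644752502441406), (257.3395690917969, 130.26356506347656), 20.118215560913086)
high 449
((603.1902465820312, 41.17652893066406), (93.64705657958984, 229.86065673828125), 21.96837043762207)
(303, 208) [0.551 0.124 0.188]
(317, 248) [0.441 0.091 0.065]
(402, 175) [ 0.647 -0.158  0.105]
{'fx': 453.688917629092, 'fy': 453.688917629092, 'cx': 319.77942251486337, 'cy': 197.94731320052725, 'rvec': array([ 2.14543249, -2.18338135,  0.08101232]), 'tvec': array([0.09154507, 0.59054992, 1.35353545])}
```

View pics/crop.png

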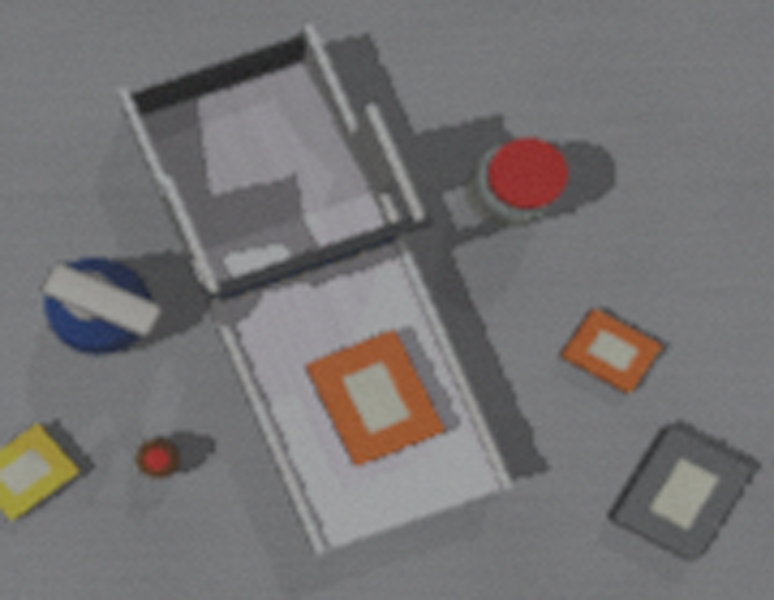

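The crop confirms the target: the large orange box on the deck, crop (375,397), with a slight extra left skew. Next I work out the chute frame from the edge pixels.

Run:
```python
from h import *
c=cam('top')
q=lambda u,v,z: ray(None,280+(u+.5)/4.3-.5,130+(v+.5)/3.87-.5,z,c)
FL,FR=q(318,551,.07),q(511,487,.07)      # front corners of rails' outer edge
L2,R2=q(223,330,.07),q(403,250,.07)
H1,H2=q(215,294,.205),q(425,226,.205)
BL,BR=q(123,93,.06),q(308,30,.06)
ang=lambda a,b:np.degrees(np.arctan2(*(b-a)[1::-1]))
print('front',FL,FR,np.linalg.norm(FL-FR),ang(FR,FL)-90)
print('rails',ang(FL,L2),ang(FR,R2)); print('hinge',H1,H2,ang(H2,H1)-90,np.linalg.norm(H1-H2),(H1+H2)/2)
BL,BR=q(125,93,.06),q(308,30,.06)
print('rearwall',(BL+BR)/2,ang(BR,BL)-90)
for a in(20.,20.5):
  x=np.array([np.cos(np.radians(a)),np.sin(np.radians(a))]); y=np.array([-x[1],x[0]])
  f=(FL+FR)[:2]/2; h=(H1+H2)[:2]/2
  for n,w in(('front',f),('hinge',h),('box',np.array([.4841,-.0544]))): print(a,n,w@x,w@y)
# box corners
for u,v in((305,368),(393,330),(445,430),(360,466)): print(q(u,v,.09).round(4))
B=[q(u,v,.09) for u,v in((305,368),(393,330),(445,430),(360,466))]
print('boxyaw',ang(B[3],B[0]),ang(B[2],B[1]),ang(B[1],B[0])-90,ang(B[2],B[3])-90,np.mean(B,0))
```

```text
front [ 0.37024678 -0.0141647   0.07      ] [ 0.41584696 -0.14571286  0.07      ] 0.13922749505262297 19.11849031609249
rails 20.04726740979588 20.644102343395993
hinge [0.55462271 0.05226363 0.205     ] [ 0.59903271 -0.07817649  0.205     ] 18.80179316183873 0.13779285926171667 [ 0.57682771 -0.01295643  0.205     ]
rearwall [0.74691012 0.04729201 0.06      ] 20.056438537626832
20.0 front 0.3420025729423974 -0.20954782482760617
20.0 hinge 0.537609382215453 -0.209461760791502
20.0 box 0.4362993019255419 -0.21669122995470963
20.5 front 0.34016092400040904 -0.2125243434818442
20.5 hinge 0.5357610362064065 -0.2141452524876398
20.5 box 0.4343917252746342 -0.220490360362821
[ 0.5069 -0.0076  0.09  ]
[ 0.5343 -0.0674  0.09  ]
[ 0.4593 -0.1001  0.09  ]
[ 0.4336 -0.0426  0.09  ]
boxyaw 25.549588211124245 23.556287369685172 24.580213716203943 24.07381219827792 [ 0.48353404 -0.054396    0.09      ]
```

```bash
python3 -m crank '[{"ty":2,"tz":-2,"roll":-0.1},{"ty":5,"tz":-5.5,"roll":-0.2},{"ty":8,"tz":-9,"roll":-0.3},{"ty":11,"tz":-12.5,"roll":-0.4},{"ty":14,"tz":-16,"roll":-0.5},{"ty":16,"tz":-18.5,"roll":-0.6},{"ty":18,"tz":-21,"roll":-0.7},{"ty":20,"tz":-23.5,"roll":-0.8},{"ty":22,"tz":-25,"roll":-0.9},{"ty":24,"tz":-27,"roll":-1.0}]' 0
```

```text
invalid input at $[0]: expected keys tx, ty, tz, roll
```

```bash
python3 -m crank '[{"tx":0,"ty":2,"tz":-2,"roll":-0.1},{"tx":0,"ty":5,"tz":-5.5,"roll":-0.2},{"tx":0,"ty":8,"tz":-9,"roll":-0.3},{"tx":0,"ty":11,"tz":-12.5,"roll":-0.4},{"tx":0,"ty":14,"tz":-16,"roll":-0.5},{"tx":0,"ty":16,"tz":-18.5,"roll":-0.6},{"tx":0,"ty":18,"tz":-21,"roll":-0.7},{"tx":0,"ty":20,"tz":-23.5,"roll":-0.8},{"tx":0,"ty":22,"tz":-25,"roll":-0.9},{"tx":0,"ty":24,"tz":-27,"roll":-1.0}]' 0
```

```text
t: 0.93
position: [0.3218, -0.2159, 0.2311]
tool_rot: [[-0.0, 0.253, 0.967], [-0.0, 0.967, -0.253], [-1.0, -0.0, 0.0]]
wrist_force: [0.9, -0.5, 0.2]
opening: 0.0857
```

```bash
python3 -m crank '[{"tx":0,"ty":2,"tz":0.3,"roll":-0.1},{"tx":0,"ty":5,"tz":0.8,"roll":-0.2},{"tx":0,"ty":8,"tz":1.3,"roll":-0.3},{"tx":0,"ty":11,"tz":1.8,"roll":-0.4},{"tx":0,"ty":12.5,"tz":2.0,"roll":-0.5},{"tx":2,"ty":13.35,"tz":2.2,"roll":-0.6},{"tx":5,"ty":13.35,"tz":2.2,"roll":-0.606},{"tx":9,"ty":13.35,"tz":2.2,"roll":-0.606},{"tx":12,"ty":13.35,"tz":2.2,"roll":-0.606},{"tx":14,"ty":13.35,"tz":2.2,"roll":-0.606}]' 0
python3 - <<'E'
from h import *
for n in('side','top'):
    p,d=env.capture(n); np.savez(n+'1.npz',p=p,d=d); cv2.imwrite(f'pics/{n}1.png',cv2.resize(p[100:300,240:480,::-1] if n=='side' else p[150:330,270:470,::-1],None,fx=3,fy=3,interpolation=2))
st()
E
```

```text
t: 1.77
position: [0.375, -0.0929, 0.0883]
tool_rot: [[-0.004, -0.339, 0.941], [0.002, 0.941, 0.339], [-1.0, 0.003, -0.003]]
wrist_force: [-0.3, 0.1, 0.3]
opening: 0.0855
{'t': 1.867, 'position': [0.374, -0.092, 0.088], 'tool_rot': [[-0.007, -0.338, 0.941], [0.003, 0.941, 0.338], [-1.0, 0.005, -0.006]], 'wrist_force': [-0.588, 0.551, -0.568], 'opening': 0.085, 'joint_positions': [-0.408, 0.118, -0.659, 0.802, -0.0, 0.818]}
```

View pics/side1.png

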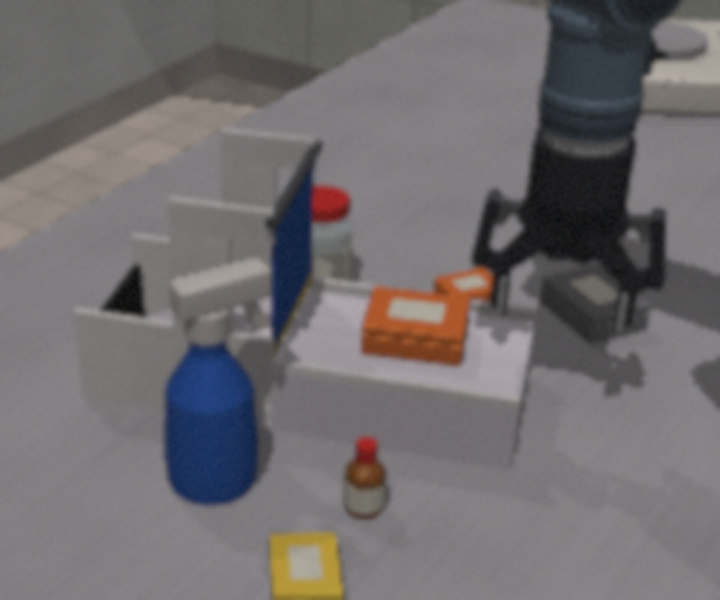

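The side view shows the gripper above the deck's front end, behind the box (crop 415,325). The flap is shut and the bottles are undisturbed. The tool stays vertical in this interface, so I need the profile of the front finger, knuckle and body to see how far it fits under the hinge rod.

Run:
```python
from h import *
s=env.get_state(); o=np.array(s['position']);R=np.array(s['tool_rot'])
for n in('side','top'):
    f=np.load(n+'1.npz'); P=pts(f['d'],cam(n)); Q=(P-o)@R; ok=(f['d']>0)&(np.abs(Q[...,1])<.07)&(np.abs(Q[...,2])<.1)
    print(n)
    for a in range(-200,20,10):
        m=ok&(Q[...,0]*1000>a)&(Q[...,0]*1000<=a+10)
        if m.sum()>3: q=Q[m]*1000; print(a,m.sum(),'z',np.percentile(q[:,2],[1,99]).round(),'y',np.percentile(q[:,1],[1,99]).round())
f=np.load('top1.npz')
for b in box(f['p'],cam('top')): print(b)
```

```text
side
-200 127 z [-34.  34.] y [ 7. 37.]
-190 107 z [-34.  34.] y [ 5. 35.]
-180 201 z [-36.  35.] y [-10.  38.]
-170 144 z [-36.  36.] y [ 4. 39.]
-160 138 z [-36.  37.] y [ 6. 39.]
-150 144 z [-36.  36.] y [ 8. 39.]
-140 112 z [-36.  36.] y [ 8. 38.]
-130 50 z [-64.  64.] y [-9. 28.]
-120 284 z [-67.  67.] y [-10.  15.]
-110 237 z [-68.  67.] y [ 1. 20.]
-100 145 z [-70.  70.] y [ 4. 21.]
-90 198 z [-71.  71.] y [-15.  18.]
-80 141 z [-71.  72.] y [-12.  17.]
-70 140 z [-72.  72.] y [-12.  14.]
-60 45 z [-59.  64.] y [-0. 13.]
-50 42 z [-56.  54.] y [-2. 12.]
-40 48 z [-55.  56.] y [-9. 12.]
-30 35 z [-55.  55.] y [ 3. 12.]
-20 8 z [-48.  49.] y [-5.  9.]
-10 162 z [ 74. 100.] y [-35.  33.]
0 38 z [74. 98.] y [-6. 32.]
10 95 z [ 23. 100.] y [-67.  70.]
top
-200 7 z [ 8. 37.] y [ 6. 36.]
-180 24 z [-4. 37.] y [ 9. 37.]
-170 24 z [-4. 38.] y [-0. 38.]
-160 6 z [ 6. 38.] y [-0. 37.]
-150 12 z [-3. 38.] y [ 2. 38.]
-140 10 z [ 6. 38.] y [ 7. 37.]
-130 6 z [38. 63.] y [-6.  8.]
-120 72 z [39. 69.] y [-12.  12.]
-110 21 z [36. 70.] y [-11.  12.]
-100 8 z [55. 72.] y [-10.  12.]
-90 17 z [31. 73.] y [-15.  16.]
-80 26 z [29. 75.] y [-14.  17.]
-70 19 z [44. 75.] y [-11.  14.]
-10 173 z [ 76. 100.] y [-35.  29.]
0 16 z [67. 99.] y [-56.  30.]
10 60 z [33. 99.] y [-65.  57.]
(((483.971923828125, -54.2669677734375), (80.54166412353516, 64.7695541381836), 22.158737182617188), array([366.98863636, 232.45454545]))
(((516.4163818359375, -213.32424926757812), (51.83723068237305, 41.38813400268555), 57.37490463256836), array([422.        , 220.15384615]))
```

Body half-width is 38 mm. The knuckles reach 72 mm out, at 70 to 130 mm above the TCP. With the TCP at about z 0.053 the knuckle passes 12 mm under the rod, so the outside of the front finger can reach about 10 mm inside the mouth before the body meets the rod. That is enough. I lower the tool and push gently.

```bash
python3 -m crank '[{"tx":1,"ty":0,"tz":0,"roll":0},{"tx":2,"ty":0,"tz":0,"roll":0},{"tx":3,"ty":0,"tz":0,"roll":0},{"tx":3.5,"ty":0,"tz":0,"roll":0},{"tx":3.5,"ty":0,"tz":0.3,"roll":0},{"tx":3.5,"ty":0,"tz":0.6,"roll":0},{"tx":3.5,"ty":0,"tz":0.9,"roll":0},{"tx":3.5,"ty":0,"tz":1.2,"roll":0},{"tx":3.5,"ty":0,"tz":1.5,"roll":0},{"tx":3.5,"ty":0,"tz":1.8,"roll":0}]' 0
python3 -m crank '[{"tx":0,"ty":0,"tz":0.4,"roll":0},{"tx":0,"ty":0,"tz":0.8,"roll":0},{"tx":0,"ty":0,"tz":1.2,"roll":0},{"tx":0,"ty":0,"tz":1.6,"roll":0},{"tx":0,"ty":0,"tz":2,"roll":0},{"tx":0,"ty":0,"tz":2.4,"roll":0},{"tx":0,"ty":0,"tz":2.8,"roll":0},{"tx":0,"ty":0,"tz":3.2,"roll":0},{"tx":0,"ty":0,"tz":3.6,"roll":0},{"tx":0,"ty":0,"tz":4,"roll":0}]'
cat >> h.py <<'E'
def look(k):
    x=np.array([np.cos(.349),np.sin(.349)]);y=np.array([-x[1],x[0]])
    s=env.get_state(); o=np.array(s['position']); print('tool chute',((o[:2]@x-.5395)*1e3).round(1),((o[:2]@y+.2095)*1e3).round(1),'z',o[2],'F',s['wrist_force'].round(1) if hasattr(s['wrist_force'],'round') else s['wrist_force'],s['t'])
    c=cam('top'); p,d=env.capture('top'); r=box(p,c)[0][0]; w=np.array(r[0])/1e3
    print('box chute',w@x-.5395,w@y+.2095,r)
    q,_=env.capture('side')
    cv2.imwrite(f'pics/l{k}.png',np.hstack([cv2.resize(q[100:250,250:410,::-1],(400,375),interpolation=2),cv2.resize(p[130:280,290:430,::-1],(350,375),interpolation=2)]))
E
python3 -c "
from h import *
look(1)"
```

```text
t: 2.7
position: [0.3947, -0.088, 0.0566]
tool_rot: [[0.0, -0.338, 0.941], [-0.0, 0.941, 0.338], [-1.0, -0.001, 0.0]]
wrist_force: [-1.2, -0.6, -0.3]
opening: 0.0858
t: 3.53
position: [0.4322, -0.0743, 0.0563]
tool_rot: [[-0.0, -0.338, 0.941], [-0.0, 0.941, 0.338], [-1.0, -0.0, -0.0]]
wrist_force: [-0.8, -0.3, 1.5]
opening: 0.0854
tool chute -158.7 -8.1 z 0.056275459629671815 F [-0.8 -0.3  1.5] 3.5333
box chute -0.06055335053287869 -0.008670755669792113 ((524.6787109375, -41.23859786987305), (80.34761810302734, 63.99109649658203), 20.245189666748047)
```

View pics/l1.png

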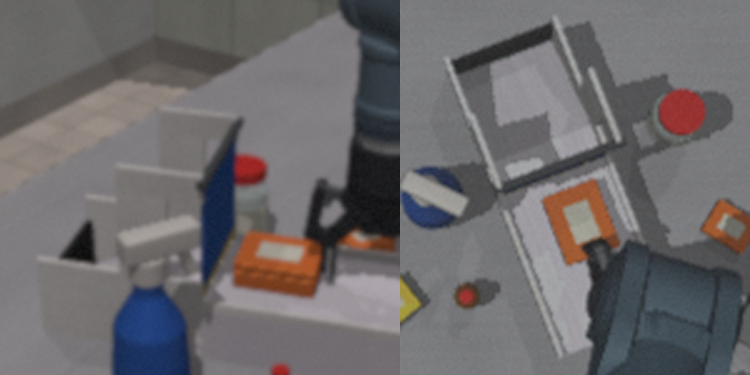

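Pushed 42 mm at under 2 N. The box is now aligned (yaw 20.2° against the chute's 20°) and sits 9 mm right of the middle. The left panel shows the finger against the tail, just short of the flap. I continue, 3 mm lower for knuckle clearance.

```bash
python3 -m crank '[{"tx":0.15,"ty":0,"tz":0.4,"roll":0},{"tx":0.3,"ty":0,"tz":0.8,"roll":0},{"tx":0.3,"ty":0,"tz":1.2,"roll":0},{"tx":0.3,"ty":0,"tz":1.6,"roll":0},{"tx":0.3,"ty":0,"tz":2,"roll":0},{"tx":0.3,"ty":0,"tz":2.4,"roll":0},{"tx":0.3,"ty":0,"tz":2.8,"roll":0},{"tx":0.3,"ty":0,"tz":3.2,"roll":0},{"tx":0.3,"ty":0,"tz":3.6,"roll":0},{"tx":0.3,"ty":0,"tz":4,"roll":0}]'
python3 -m crank '[{"tx":0,"ty":0,"tz":0.4,"roll":0},{"tx":0,"ty":0,"tz":0.8,"roll":0},{"tx":0,"ty":0,"tz":1.2,"roll":0},{"tx":0,"ty":0,"tz":1.6,"roll":0},{"tx":0,"ty":0,"tz":2,"roll":0},{"tx":0,"ty":0,"tz":2.4,"roll":0},{"tx":0,"ty":0,"tz":2.8,"roll":0},{"tx":0,"ty":0,"tz":3.2,"roll":0},{"tx":0,"ty":0,"tz":3.6,"roll":0},{"tx":0,"ty":0,"tz":4,"roll":0}]'
python3 -c "
from h import *
look(2)"
```

```text
t: 4.47
position: [0.4699, -0.0607, 0.0533]
tool_rot: [[0.0, -0.338, 0.941], [-0.0, 0.941, 0.338], [-1.0, -0.0, 0.0]]
wrist_force: [-0.8, -0.6, -0.9]
opening: 0.0854
t: 5.3
position: [0.5075, -0.0473, 0.0533]
tool_rot: [[0.0, -0.338, 0.941], [-0.0, 0.941, 0.338], [-1.0, -0.0, -0.0]]
wrist_force: [-1.6, 0.5, 0.4]
opening: 0.0859
tool chute -78.7 -8.5 z 0.05330362736684498 F [-1.6  0.5  0.4] 5.3
box chute -0.12764776406728517 -0.1672718038094332 ((515.864013671875, -213.22189331054688), (52.26044845581055, 40.347354888916016), 57.37490463256836)
```

View pics/l2.png

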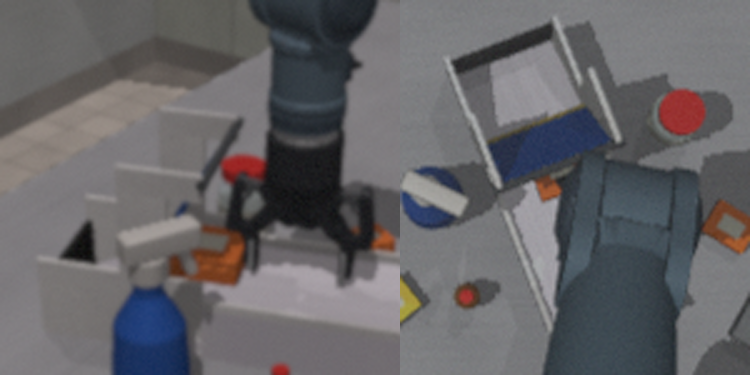

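The flap is open on the box, forces are under 2 N, and the body is still clear of the rod. Another 25 mm.

```bash
python3 -m crank '[{"tx":0,"ty":0,"tz":0.3,"roll":0},{"tx":0,"ty":0,"tz":0.6,"roll":0},{"tx":0,"ty":0,"tz":0.9,"roll":0},{"tx":0,"ty":0,"tz":1.2,"roll":0},{"tx":0,"ty":0,"tz":1.5,"roll":0},{"tx":0,"ty":0,"tz":1.8,"roll":0},{"tx":0,"ty":0,"tz":2.1,"roll":0},{"tx":0,"ty":0,"tz":2.3,"roll":0},{"tx":0,"ty":0,"tz":2.5,"roll":0},{"tx":0,"ty":0,"tz":2.5,"roll":0}]'
python3 -c "
from h import *
look(3)"
```

```text
t: 6.23
position: [0.5314, -0.0388, 0.0534]
tool_rot: [[0.001, -0.338, 0.941], [0.0, 0.941, 0.338], [-1.0, -0.0, 0.001]]
wrist_force: [-0.4, -0.2, -0.1]
opening: 0.085
tool chute -53.4 -8.7 z 0.05336238033758454 F [-0.4 -0.2 -0.1] 6.2333
box chute -0.1270601686348909 -0.16686060665180721 ((516.2755737304688, -212.63455200195312), (53.3347053527832, 40.7537841796875), 58.411258697509766)
```

View pics/l3.png

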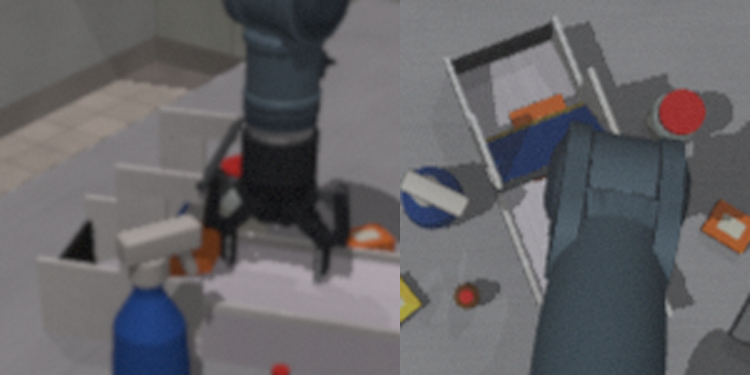

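The front of the box shows past the flap's edge (right panel 540,108), with its centre near the ramp edge. A few more mm slowly, then a pause.

```bash
python3 -m crank '[{"tx":0,"ty":0,"tz":0.1,"roll":0},{"tx":0,"ty":0,"tz":0.2,"roll":0},{"tx":0,"ty":0,"tz":0.3,"roll":0},{"tx":0,"ty":0,"tz":0.4,"roll":0},{"tx":0,"ty":0,"tz":0.5,"roll":0},{"tx":0,"ty":0,"tz":0.5,"roll":0},{"tx":0,"ty":0,"tz":0.5,"roll":0},{"tx":0,"ty":0,"tz":0.5,"roll":0},{"tx":0,"ty":0,"tz":0.5,"roll":0},{"tx":0,"ty":0,"tz":0.5,"roll":0}]'
python3 -c "
from h import *
look(4)"
```

```text
t: 7.17
position: [0.5353, -0.0373, 0.0533]
tool_rot: [[-0.0, -0.338, 0.941], [-0.0, 0.941, 0.338], [-1.0, -0.0, -0.0]]
wrist_force: [-0.9, -0.6, -0.1]
opening: 0.0854
tool chute -49.2 -8.6 z 0.053273315056967474 F [-0.9 -0.6 -0.1] 7.1667
box chute 0.11803053428615184 -0.0061983887236133905 ((691.6512451171875, 22.152957916259766), (81.9594497680664, 63.0780029296875), 21.53252601623535)
```

View pics/l4.png

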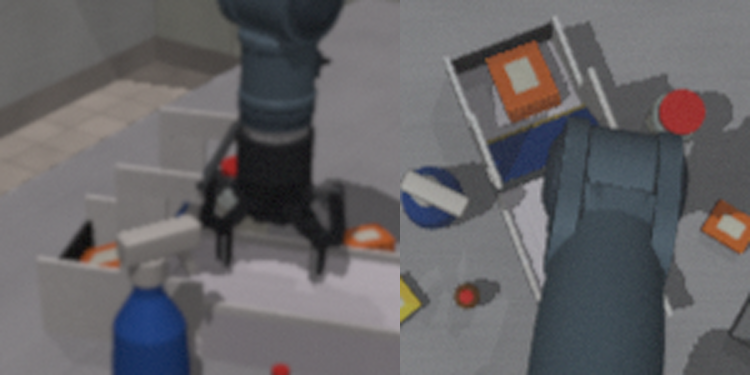

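The box has slid down to the rear stop, and the flap is resting on the knuckle. I withdraw.

```bash
python3 -m crank '[{"tx":0,"ty":0,"tz":-0.5,"roll":0},{"tx":0,"ty":0,"tz":-1,"roll":0},{"tx":0,"ty":0,"tz":-1.5,"roll":0},{"tx":0,"ty":0,"tz":-2,"roll":0},{"tx":0,"ty":0,"tz":-2.5,"roll":0},{"tx":0,"ty":0,"tz":-3,"roll":0},{"tx":0,"ty":0,"tz":-4,"roll":0},{"tx":0,"ty":0,"tz":-5,"roll":0},{"tx":0,"ty":0,"tz":-6,"roll":0},{"tx":0,"ty":0,"tz":-7,"roll":0}]'
python3 -m crank '[{"tx":0,"ty":0,"tz":-1.5,"roll":0},{"tx":0,"ty":0,"tz":-3,"roll":0},{"tx":0,"ty":0,"tz":-4.5,"roll":0},{"tx":0,"ty":0,"tz":-6,"roll":0},{"tx":-1,"ty":0,"tz":-7,"roll":0},{"tx":-3,"ty":0,"tz":-8,"roll":0},{"tx":-5,"ty":0,"tz":-8.5,"roll":0},{"tx":-7,"ty":0,"tz":-8.5,"roll":0},{"tx":-9,"ty":0,"tz":-8.5,"roll":0},{"tx":-10,"ty":0,"tz":-8.5,"roll":0}]'
python3 -m crank '[{"tx":0,"ty":0,"tz":0,"roll":0},{"tx":0,"ty":0,"tz":0,"roll":0},{"tx":0,"ty":0,"tz":0,"roll":0},{"tx":0,"ty":0,"tz":0,"roll":0},{"tx":0,"ty":0,"tz":0,"roll":0},{"tx":0,"ty":0,"tz":0,"roll":0}]'
python3 -c "
from h import *
look(5)"
```

```text
t: 8.1
position: [0.4682, -0.0612, 0.0533]
tool_rot: [[-0.0, -0.338, 0.941], [-0.0, 0.941, 0.338], [-1.0, 0.0, -0.0]]
wrist_force: [-0.6, 0.3, 0.5]
opening: 0.0855
t: 8.93
position: [0.3897, -0.0902, 0.1555]
tool_rot: [[0.003, -0.338, 0.941], [-0.001, 0.941, 0.338], [-1.0, -0.002, 0.002]]
wrist_force: [0.5, -0.0, 0.4]
opening: 0.0855
t: 9.43
position: [0.3889, -0.0894, 0.1525]
tool_rot: [[-0.002, -0.338, 0.941], [0.001, 0.941, 0.338], [-1.0, 0.001, -0.001]]
wrist_force: [-1.2, -0.6, -1.0]
opening: 0.0849
tool chute -204.7 -7.5 z 0.15249614969191227 F [-1.2 -0.6 -1. ] 9.4333
box chute 0.11803366576532859 -0.0062120941860523415 ((691.6588745117188, 22.141149520874023), (82.06761169433594, 62.96208953857422), 21.639982223510742)
```

View pics/l5.png

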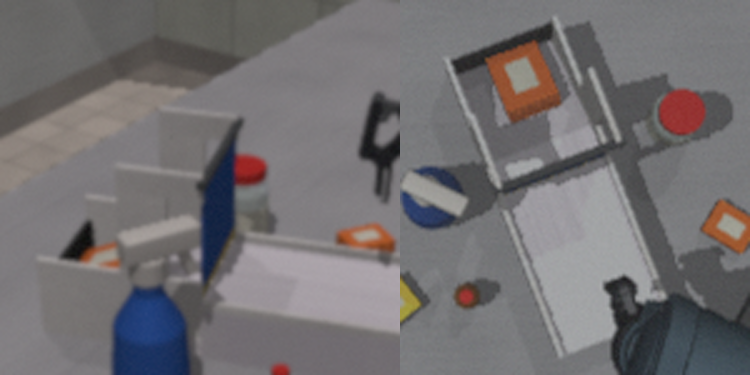

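The box lies at the bottom of the ramp, the flap hangs shut, the bottles are where they were, and the gripper is clear. Handing in.

```bash
python3 -c "
from plant import env
print(env.close_job())"
```

```text
the job is handed in; nothing more can be done
None
```

The orange slide box is down the chute against the rear stop, and I handed the job in at about 9.5 s of the 38 s allowed. I pushed it along the deck with the outside of the open front finger and through the flap until it tipped over the edge. Then I drew the fingers back out and lifted clear.

- **Final check:** the last pictures show the box about 118 mm inside the mouth and not moving. The flap hangs shut, the spray bottle, jar and vial stand where they were, and the gripper is well clear.
- **Forces:** the wrist force stayed under about 2 N at every reading.
- **Tool not leaned:** these moves cannot tilt the tool, so I did not lean the fingers in as the notes advise. I kept it vertical and went in under the hinge rod, with about 12 mm of knuckle clearance.
- **Checks that failed:** in two mid-push pictures the arm or flap hid the box, so the position check picked up the small orange look-alike instead. For those steps I went by the tool position and the pictures.

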